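# Put the grinder brush in the tool caddy and hold the caddy up

### The arm

A 6-joint arm with a two-finger parallel gripper is mounted at the origin on a cart in front of the work surface, level with it; the furniture and walls round the work are solid. World frame = base frame: x ahead of the robot, y to its left, z up, the work surface at z = 0. Lengths are in m, angles in rad, forces in N, time in s.
With the tool pointing down it reaches from about 0.35 to 0.925 m from the base axis. Payload 6.4 kg.
Tool frame: the origin (TCP) lies on the centre line of the jaws, within the pads' length; the fingertips stand 8 mm ahead of it and the grasp point (between the pads) lies 11 mm behind it (r.finger_overhang is the distance from the TCP to the fingertips, in m); z points along the fingers, y is the line along which they close (so a half turn about z gives the same grasp; the last joint's range is limited). The gripper opens to 85 mm and grips with 20 to 120 N. Pads are 22 mm wide; open, the fingers measure 114 mm over their backs; the gripper's body (76 mm by 85 mm) begins 54 mm behind the grasp point. The pads swing forward as they close: fully open they stand 13 mm farther back than shut.
Start: joints at [-1.354, 0.245, 1.558, -0, 1.339, -0.174], TCP at [0.248, -0.601, 0.239] pointing down, gripper open.
Joint ranges: [-3.13, 3.13], [-1.02, 2.26], [0.13, 2.54], [-0.95, 4.09], [0.21, 2.88], [-2.74, 2.74]. Speed limits (rad/s): [2.57, 2.57, 3.14, 3.14, 3.14, 3.14].

### API

Orientations are given as a 3x3 rotation matrix whose columns are the frame's x, y, z axes.
In Python, from workcell import r gives the robot as it stands.
- The arm moves only by the tool step_arm, never from a script. Its argument "motion" is text: rows parted by semicolons, each of 5 numbers parted by spaces: the finger opening in cm, from 0 to 8.54, then the shift along the world's x, y, z in cm, then the turn about the world's z in degrees. In form: gripper x y z twist; .... A call has 1 to 10 rows; each row is the pose to reach, as a shift and turn from the pose commanded when the call began; what a row does not reach only later rows make up. A row lasts 1/8 s, in which the tool goes at most 62.5 mm and 10.7 degrees, less where a joint would pass 70% of its speed; a pose out of reach is approached as far as the arm can. A call with a gripper value outside its range is refused whole. The fingers move at their own pace and stop on an object; "force" is the grip in N (left out, the last holds). Time passes only in rows, so rows that repeat a pose let the fingers close. It gives the time, the measured TCP pose, the force, the opening and the grip force at its end, in the units of the state.
- r.state(): the state, without advancing time (a new reading comes with each control period).
- r.capture(name): name is "side" or "top" or "wrist"; returns (picture, depth): 420x560x3 uint8, red, green, blue; 420x560 float32, m along the optical axis (not along the pixel's ray), 0 where there is no reading.
- r.camera_model(name): a dict with "K" (3x3 intrinsics, pixels), "world_from_camera" (4x4, takes a point from camera to world coordinates); the wrist camera has in their place "hand_eye" (4x4, takes a point from camera to tool coordinates, whose origin is the TCP and whose axes are the flange's). Camera axes: x right, y up, looking along -z (the intrinsics and any distortion apply to the point x, -y, -z); pixel columns grow to the right and rows downward; lengths in m; the calibration is good to about 2 mm. A picture is of the moment at which its call begins: read the wrist's pose just before it. camera_model takes no time and is no camera call.
- r.job_done(): hands the job in; it is judged then, once.
The state is a dict: "clock": time; "joint_pos": joint angles; "joint_vel": joint speeds; "joint_efforts": joint torques, N m; "tcp_pos": TCP position; "tcp_rot": TCP orientation; "wrist_force": force on the tool from outside, world axes, zero at the start; "wrist_torque": the same for the moment, N m; "gripper_width": opening from 0.0 (shut) to 1.0 (fully open); "grip_force": force on a finger pad.
Only numpy, scipy, OpenCV 4.12 (cv2) and the standard library are available. Lean on these libraries where they do the work, as an engineer would, in place of code of your own. Each camera call takes 0.05 s, during which the arm holds its last target. There are 200 camera calls.

### The job

Stand the grinder brush, handle end down, in the steel cup of the tool caddy and let go of it, with the caddy still standing on the worktop. Then grip the caddy by the middle of its handle bar, lift it about ten centimetres clear of the worktop and finish while holding it there, still and level, with the brush standing in its cup and the tin in its ring. Leave the espresso cup, the bell and the timer where they are.

Things in the scene. Friction and masses are not known exactly. Their poses are not given: they have to be found in the camera images.
- brush: pale wooden brush, 150 mm long, 24 mm wide (x), 12 mm thick (z), 45 g; origin mid-length on its underside, +y to the bristles. Solid from y = -75 (handle end) to +35 mm, then soft bristles. At the start it lies on the rest, rising at 50 degrees towards the rest's +x, handle end low, z side up; above y = -10 mm it is free of the rest and can be gripped across its width
- brush_handle_end (a point): centre of the brush's handle end, 75 mm from the brush's origin along -y and 6 mm along z; moves with the brush
- brush_rest: fixed dark wooden rest (a tall fixed coffee grinder, 0.4 m high, stands to its right and beyond), 110 x 60 mm on the worktop, origin at the centre of its underside: a 16 mm wide board (narrower than the brush), rising towards the rest's +x at 50 degrees to 62 mm above the surface, with a lip and two low cheeks (33 mm over all) holding the lowest 24 mm of the brush
- caddy: loose dark wooden caddy, about 0.4 kg empty; board 240 (x) x 100 (y) x 12 mm, origin at the centre of its underside, z up. At x = -75 mm (end nearer the robot) a round steel cup; at x = +75 mm a low steel ring with a tin; at x = +12 mm two uprights (y = +-42 mm) carry a handle bar along y
- caddy_cup (a point): centre of the inner floor of the caddy's steel cup, 16 mm above the caddy's underside; the cup's inner diameter is 42 mm, outer 49 mm, its rim 56 mm above this floor (72 mm above the caddy's underside)
- caddy_handle (a point): centre of the caddy's handle bar, 185 mm above the caddy's underside; the bar is 16 mm thick (caddy x) with flat sides, 26 mm high, 72 mm free length between the uprights (caddy y)
- caddy_ring (a point): centre of the caddy's ring, at the top of the board, 12 mm above the caddy's underside; ring 10 mm high, inner diameter 62 mm
- tin: small full-looking tin, 57 mm diameter, 72 mm tall, about 180 g, standing loose in the caddy's ring; origin at the centre of its underside
- cup: espresso cup with an ear, off-white ceramic, 65 x 83 x 53 mm, bystander; origin on its underside
- bell: domed counter bell, 68 mm diameter, 53 mm tall, bystander; origin at its underside
- timer: small flat kitchen timer, 58 x 62 x 18 mm, bystander; origin at its underside
There are look-alikes about, which are no part of the job. What is shaped like the tin but blue is not meant.

How it is judged:
On the way:
1. the brush stands in the caddy's cup, handle end down and let go, while the caddy stands on the worktop (horizontal distance between brush_handle_end and caddy_cup below 0.022 m and z of brush_handle_end in the frame of caddy between 0.008 and 0.035 m and angle between brush's own y axis and vertical below 0.5 rad and height (world z) of caddy below 0.008 m and angle between caddy's own z axis and vertical below 0.05 rad and contact force between brush and the fingers below 0.1 N), for 0.2 s.
At the end, for the whole second after the job is handed in: Held by mid-bar (within 45 mm) with over 2 N: caddy 60-160 mm up, tilt under 0.12 rad, under 30 mm/s, 0.15 rad/s, touching nothing else; brush end in cup (22 mm of its axis, under 35 mm up), tilt under 0.5 rad, untouched; tin within 12 mm, 0.25 rad; bystanders moved under 30 mm (height (world z) of caddy between 0.06 and 0.16 m and angle between caddy's own z axis and vertical below 0.12 rad and linear speed of caddy below 0.03 m/s and angular speed of caddy below 0.15 rad/s and contact force between the fingers and caddy above 2 N and distance between the grasp point and caddy_handle below 0.045 m and horizontal distance between brush_handle_end and caddy_cup below 0.022 m and z of brush_handle_end in the frame of caddy between 0.008 and 0.035 m and angle between brush's own y axis and vertical below 0.5 rad and distance between tin and caddy_ring below 0.012 m and angle between tin's own z axis and vertical below 0.25 rad and contact force between brush and the fingers below 0.1 N and contact force between caddy and cup below 0.1 N and contact force between caddy and bell below 0.1 N and contact force between caddy and timer below 0.1 N and contact force between caddy and brush_rest below 0.1 N and distance of each of cup, bell, timer from where it was at the start of the episode below 0.03 m); the arm keeps its last pose, push and grip.
It fails at once if the espresso cup is pushed more than 30 mm or knocked over (distance of cup from where it was at the start of the episode above 0.03 m or angle between cup's own z axis and vertical above 0.3 rad).
It fails at once if the bell is pushed more than 30 mm or knocked over (distance of bell from where it was at the start of the episode above 0.03 m or angle between bell's own z axis and vertical above 0.3 rad).
It fails at once if the timer is pushed more than 30 mm or knocked over (distance of timer from where it was at the start of the episode above 0.03 m or angle between timer's own z axis and vertical above 0.3 rad).
It fails at once if the caddy is tipped by more than 0.3 rad (angle between caddy's own z axis and vertical above 0.3 rad).
It also fails if it takes over 48 s, if anything falls off the work surface, if the arm or the gripper's body presses on something with over 40 N, if the wrist force passes 120 N, or if a joint passes its speed limit or range.

## Working session

There is one attempt and no reset: what is moved stays moved. The work goes in short steps, Python scripts to look and compute and a tool call to move; the robot and the scene stay as the last step left them, time stands still between calls to the robot, and variables do not carry over. Pictures are saved under pics/ and viewed, at most 10 in all, crops included, and the job is handed in when it is done.

Besides the shell and the picture viewer there is one more tool, called after "Call:" as name(argument=value, ...) on one line, values as JSON. step_arm: Moves the arm, as the interface text tells. Its arguments: {"type":"object","properties":{"motion":{"type":"string"},"force":{"type":"number"}},"required":["motion"]}

```bash
mkdir -p pics; cat > h.py <<'E'
import numpy as np, cv2
from workcell import r
def cap(n):
    s=r.state(); im,d=r.capture(n); m=r.camera_model(n)
    if 'world_from_camera' in m: T=np.array(m['world_from_camera'])
    else:
        W=np.eye(4); W[:3,:3]=s['tcp_rot']; W[:3,3]=s['tcp_pos']; T=W@np.array(m['hand_eye'])
    return im,d,np.array(m['K']),T,m
def cloud(d,K,T):
    v,u=np.mgrid[:d.shape[0],:d.shape[1]]
    p=np.stack([(u-K[0,2])/K[0,0]*d,-(v-K[1,2])/K[1,1]*d,-d],-1)
    return p@T[:3,:3].T+T[:3,3]
E
python3 - <<'E'
from h import *
for n in ['side','top']:
    im,d,K,T,m=cap(n); np.savez('pics/%s0.npz'%n,im=im,d=d,K=K,T=T)
    cv2.imwrite('pics/%s0.png'%n,im[:,:,::-1]); print(n,[k for k in m],T.round(3).tolist(),K.round(1).tolist(),(d>0).mean())
E
```

```text
side ['K', 'world_from_camera'] [[-0.927, 0.175, -0.333, 0.191], [-0.376, -0.432, 0.82, 0.967], [-0.0, 0.885, 0.466, 0.65], [0.0, 0.0, 0.0, 1.0]] [[485.3, 0.0, 279.6], [0.0, 485.3, 207.9], [0.0, 0.0, 1.0]] 0.9863477891156462
top ['K', 'world_from_camera'] [[0.007, 0.987, -0.159, 0.343], [-1.0, 0.009, 0.013, 0.04], [0.014, 0.158, 0.987, 1.398], [0.0, 0.0, 0.0, 1.0]] [[536.7, 0.0, 281.2], [0.0, 536.7, 206.3], [0.0, 0.0, 1.0]] 0.9961649659863946
```

View pics/side0.png

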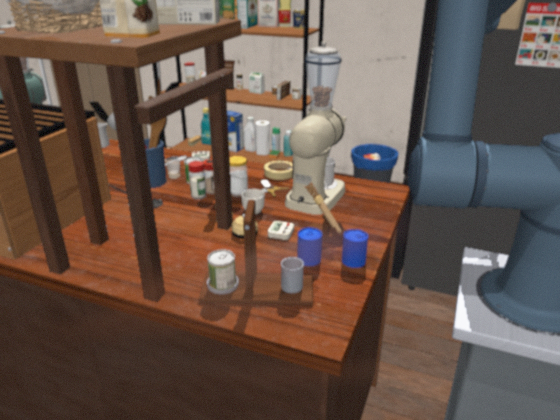

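View pics/top0.png

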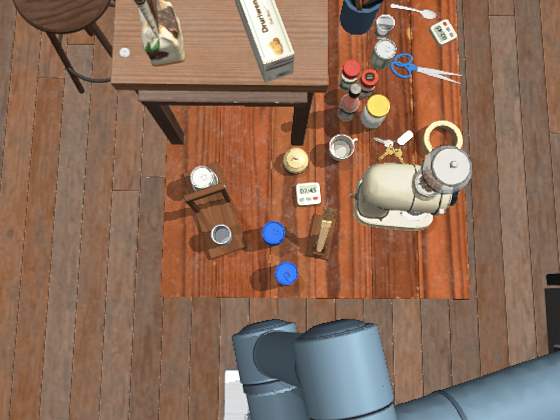

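Side: caddy has its steel cup at (290,275), the white/green tin in the ring at (222,270) and the bar at (250,205). The brush is at (325,210). Tin-shaped candidates are the white/green one in the ring (222,270) and blue ones at (310,245) and (355,247). The green/white one is meant because it stands in the ring; the blue ones are excluded. Top: cup (221,234), tin (203,178), brush on rest (324,235), bell (296,160), timer (308,194), espresso cup (342,148).

```bash
python3 - <<'E'
from h import *
t=np.load('pics/top0.npz'); s=np.load('pics/side0.npz')
P=cloud(t['d'],t['K'],t['T']); Q=cloud(s['d'],s['K'],s['T'])
def pr(n,P,u,v): print(n,P[v,u].round(3))
for n,u,v in [('cupfloor',221,234),('tin',203,178),('bar',207,187),('barL',188,193),('barR',227,181),('brushlow',320,250),('brushmid',324,235),('brushhi',328,218),('bell',296,160),('timer',308,194),('espr',342,148),('blue1',273,232),('blue2',286,273),('shelf',320,80),('shelf2',120,85),('bar',200,98),('leg',300,140),('leg2',178,140),('grinderleft',360,210),('grinder',366,180),('table',250,270)]: pr(n,P,u,v)
# brush: pale mask
hsv=cv2.cvtColor(t['im'],cv2.COLOR_RGB2HSV)
reg=np.zeros(hsv.shape[:2],bool); reg[200:265,300:345]=1
h=P[...,2]
m=reg&(hsv[...,2]>120)&(h>0.01)
pts=P[m]; print(m.sum()); c=pts.mean(0); w=np.linalg.svd(pts-c)[2]; print(c,w[:2]); pp=(pts-c)@w[0]; print(pp.min(),pp.max(),pts[pp.argmin()],pts[pp.argmax()])
# side cloud for tall parts: brush
# heights in caddy zone
a=Q.reshape(-1,3); hs=cv2.cvtColor(s['im'],cv2.COLOR_RGB2HSV)
m=np.zeros(h.shape,bool); m[195:225,240:258]=1
b=Q[m]; b=b[(b[:,2]>0.15)&(b[:,2]<.3)]; print('bar side',b.mean(0),b.min(0),b.max(0))
b=P[170:210,180:235].reshape(-1,3); b=b[(b[:,2]>0.15)&(b[:,2]<.25)]; c=b.mean(0); print('bar top',c,np.linalg.svd(b-c)[2][0],b.min(0),b.max(0),len(b))
A=cv2.resize(t['im'][150:280,170:350],None,fx=4.4,fy=4.4,interpolation=cv2.INTER_CUBIC)
cv2.imwrite('pics/crop.png',A[:,:,::-1])
E
```

```text
cupfloor [0.491 0.177 0.018]
tin [0.625 0.219 0.079]
bar [0.603 0.21  0.072]
barL [ 0.601  0.269 -0.003]
barR [ 0.634  0.166 -0.001]
brushlow [ 0.451 -0.077  0.033]
brushmid [ 0.485 -0.084  0.072]
brushhi [ 0.522 -0.09   0.111]
bell [ 0.683 -0.015  0.042]
timer [ 0.599 -0.048  0.012]
espr [ 0.726 -0.14   0.006]
blue1 [0.491 0.043 0.074]
blue2 [0.391 0.01  0.07 ]
shelf [ 0.705 -0.037  0.521]
shelf2 [0.696 0.309 0.51 ]
bar [0.707 0.183 0.42 ]
leg [ 0.731 -0.024  0.061]
leg2 [0.731 0.291 0.048]
grinderleft [ 0.554 -0.18   0.037]
grinder [ 0.592 -0.164  0.229]
table [ 0.4    0.102 -0.003]
544
[ 0.50810056 -0.07683918  0.07472328] [[-0.1224776   0.06764295  0.99016346]
 [ 0.97670166  0.18535774  0.10814975]]
-0.07128791849854325 1.3378734959263097 [ 0.58344129 -0.06649153  0.01133949] [0.34327766 0.03960196 1.39754524]
bar side [0.56498543 0.20450886 0.19391276] [0.54598428 0.15502968 0.15020806] [0.58982989 0.24869188 0.20040353]
bar top [0.56555758 0.20027161 0.19319019] [-0.33041804  0.94382575  0.00410738] [0.5452778  0.1533546  0.15153797] [0.58886709 0.24946607 0.20520645] 373
```

View pics/crop.png

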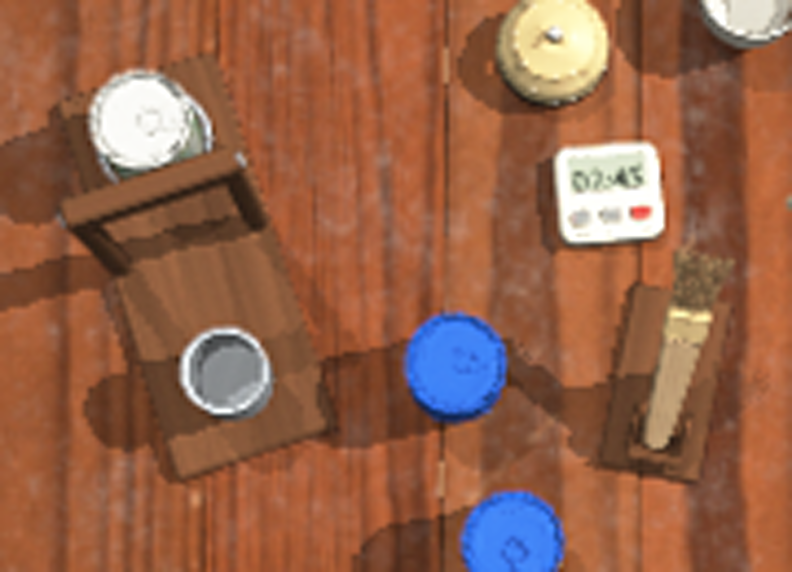

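Crop: the tin at (140,120) is white/green and stands in the caddy's ring; the blue ones at (455,365) and (510,545) are decoys. The brush runs from the handle at (655,440) up to its bristles at (705,275).

```bash
python3 - <<'E'
from h import *
t=np.load('pics/top0.npz'); s=np.load('pics/side0.npz')
for n,z,box in [('top',t,(203,256,312,340)),('side',s,(178,238,300,345))]:
    P=cloud(z['d'],z['K'],z['T']); g=cv2.cvtColor(z['im'],cv2.COLOR_RGB2HSV)
    m=np.zeros(g.shape[:2],bool); m[box[0]:box[1],box[2]:box[3]]=1
    L=-10.4*np.pi/180; 
    m&=(P[...,2]>0.022)&(P[...,2]<.15)&(z['d']>.2)&(abs(P[...,0]-.49)<.09)&(abs(P[...,1]+.083)<.035)&(g[...,2]>125)
    p=P[m]; c=np.median(p,0)
    for _ in range(4):
        w=np.linalg.svd(p-p.mean(0),full_matrices=False)[2][0]; w*=np.sign(w[2]); q=p-p.mean(0); e=np.linalg.norm(q-np.outer(q@w,w),axis=1); c=p.mean(0); p=p[e<.014]
    k=(p-c)@w; print(n,len(p),c.round(4),w.round(3),'ends',(c+w*k.min()).round(3),(c+w*k.max()).round(3),'yaw',np.degrees(np.arctan2(w[1],w[0])),'el',np.degrees(np.arcsin(w[2])))
st=r.state(); print(np.round(st['tcp_rot'],3).tolist(),np.round(st['tcp_pos'],3),r.finger_overhang, r.camera_model('wrist')['hand_eye'])
E
```

```text
top 319 [ 0.4948 -0.0834  0.0789] [ 0.648 -0.148  0.747] ends [ 0.445 -0.072  0.021] [ 0.542 -0.094  0.133] yaw -12.829703244175702 el 48.33428334202967
side 365 [ 0.4994 -0.0811  0.0817] [ 0.65  -0.116  0.751] ends [ 0.449 -0.072  0.024] [ 0.544 -0.089  0.134] yaw -10.106948668440973 el 48.65715917308211
[[0.925, 0.381, -0.0], [0.381, -0.925, 0.002], [0.0, -0.002, -1.0]] [ 0.248 -0.6    0.238] 0.008 [[ 9.86196378e-04  9.60763850e-01  2.77365916e-01  6.97434390e-02]
 [ 9.99999278e-01 -1.13794163e-03  3.86123576e-04  2.46813726e-04]
 [ 6.86599797e-04  2.77365335e-01 -9.60764279e-01 -1.34053272e-01]
 [ 0.00000000e+00  0.00000000e+00  0.00000000e+00  1.00000000e+00]]
```

Call:
step_arm(motion="5 3 6 2 0; 5 5 12 2 0; 5 7 18 2 0; 5 9 24 2 0; 5 11 30 2 0; 5 13 36 2 0; 5 15 42 2 0; 5 17 48 2 0; 5 19 51 2 0; 5 20 51 2 0")

```text
clock: 1.35
tcp_pos: [0.448, -0.0885, 0.259]
tcp_rot: [[0.923, 0.386, -0.0], [0.386, -0.923, 0.0], [-0.0, -0.0, -1.0]]
wrist_force: [0.3, -0.9, -0.4]
gripper_width: 0.589
grip_force: 0.0
```

Call:
step_arm(motion="5 0 0 0 -10; 5 -1 0 0 -20; 5 -2 0 0 -30; 5 -2 0.5 0 -33.5; 5 -2 0.5 0 -33.5")

```text
clock: 1.98
tcp_pos: [0.4274, -0.0867, 0.259]
tcp_rot: [[0.981, -0.193, -0.0], [-0.193, -0.981, -0.0], [-0.0, 0.0, -1.0]]
wrist_force: [-0.8, 0.2, -0.0]
gripper_width: 0.583
grip_force: 0.0
```

```bash
python3 - <<'E'
from h import *
print(r.state()['tcp_pos'],r.state()['joint_pos'])
im,d,K,T,m=cap('wrist'); np.savez('pics/w1.npz',im=im,d=d,K=K,T=T); cv2.imwrite('pics/w1.png',im[:,:,::-1])
E
```

```text
[ 0.42737516 -0.08672437  0.25904746] [-4.61199880e-01 -3.04325254e-01  2.05840939e+00 -2.95682591e-04
  1.38790168e+00  1.30380133e+00]
```

View pics/w1.png

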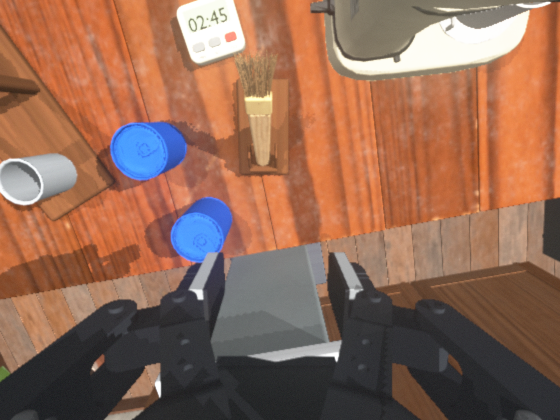

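The brush handle end is at (262,163), the ferrule at (258,105) and the bristles at (257,60). It points along the image column, so the jaws are aligned with it.

```bash
python3 - <<'E'
from h import *
z=np.load('pics/w1.npz'); P=cloud(z['d'],z['K'],z['T'])
g=cv2.cvtColor(z['im'],cv2.COLOR_RGB2HSV)
for v in (160,150,140,130,120,110,100):
    row=g[v,235:290]; ok=np.where((row[:,2]>120)&(P[v,235:290,2]>.02)&(row[:,1]<170))[0]+235
    print(v,ok.min() if len(ok) else None,ok.max() if len(ok) else None,np.median(P[v,ok],0).round(4) if len(ok) else '')
b=P[150:178,240:290]; print('rest edge',P[173,265])
E
```

```text
160 256 276 [ 0.4539 -0.0771  0.0314]
150 248 276 [ 0.4661 -0.0802  0.0455]
140 252 269 [ 0.4776 -0.0811  0.0592]
130 235 269 [ 0.488  -0.0833  0.0722]
120 249 270 [ 0.4971 -0.0854  0.0834]
110 245 274 [ 0.5056 -0.0868  0.0953]
100 244 271 [ 0.5135 -0.0881  0.1046]
rest edge [ 0.4346849  -0.07520531  0.00564785]
```

Call:
step_arm(motion="5 4 0.1 -3 0; 5 8 0.1 -6 0; 5 8 0.1 -10 0; 5 8 0.1 -14 0; 5 8 0.1 -17 0; 5 8 0.1 -18.3 0; 5 8 0.1 -18.3 0; 0 8 0.1 -18.3 0; 0 8 0.1 -18.3 0; 0 8 0.1 -18.3 0", force=25)

```text
clock: 3.28
tcp_pos: [0.5088, -0.0855, 0.0779]
tcp_rot: [[0.981, -0.193, 0.003], [-0.193, -0.981, -0.001], [0.003, 0.001, -1.0]]
wrist_force: [-0.4, -1.1, 5.8]
gripper_width: 0.275
grip_force: 30.5
```

Call:
step_arm(motion="0 0 0 0 0; 0 0 0 0 0; 0 0 0 0 0")

```text
clock: 3.65
tcp_pos: [0.5088, -0.0855, 0.0778]
tcp_rot: [[0.981, -0.193, 0.003], [-0.193, -0.981, -0.001], [0.003, 0.001, -1.0]]
wrist_force: [-0.4, 0.1, 5.8]
gripper_width: 0.273
grip_force: 30.7
```

Call:
step_arm(motion="0 -0.6 0.1 0.5 0; 0 -1.2 0.2 1.0 0; 0 -1.9 0.35 1.4 0; 0 -2.5 0.45 1.7 0; 0 -3.2 0.6 2.0 0; 0 -4.0 0.75 2.15 0; 0 -4.7 0.85 2.25 0; 0 -5.4 1.0 2.3 0; 0 -6.1 1.1 2.3 0; 0 -6.1 1.1 2.3 0", force=22)

```text
clock: 4.9
tcp_pos: [0.4461, -0.0739, 0.0992]
tcp_rot: [[0.981, -0.193, -0.0], [-0.193, -0.981, 0.0], [-0.0, -0.0, -1.0]]
wrist_force: [0.1, -0.2, 0.0]
gripper_width: 0.277
grip_force: 29.9
```

```bash
python3 - <<'E'
from h import *
im,d,K,T,m=cap('side'); np.savez('pics/s2.npz',im=im,d=d,K=K,T=T); cv2.imwrite('pics/s2.png',cv2.resize(im[130:290,230:430],None,fx=3.5,fy=3.5)[:,:,::-1])
E
```

```text
(no output)
```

View pics/s2.png

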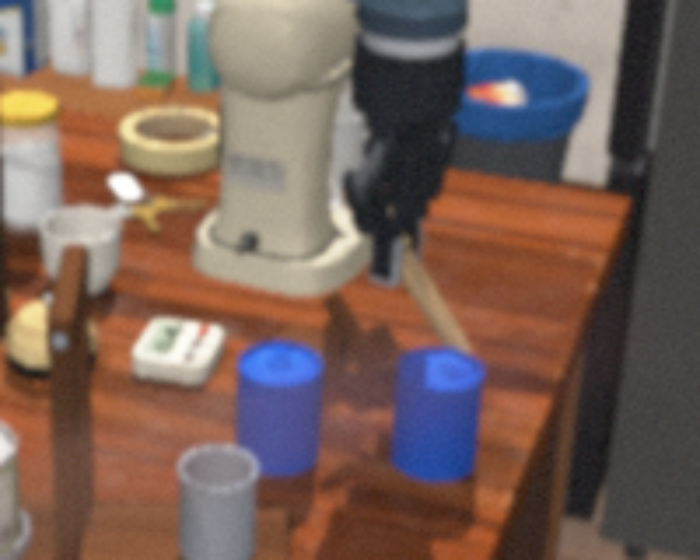

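The brush slipped out over the low lip and kept its tilt: in the crop it runs from (405,260) to (465,350). I'll measure its tilt and look at the rest's fixed high end and the grinder clearance.

```bash
python3 - <<'E'
from h import *
z=np.load('pics/s2.npz'); P=cloud(z['d'],z['K'],z['T']); g=cv2.cvtColor(z['im'],cv2.COLOR_RGB2HSV)
m=np.zeros(g.shape[:2],bool); m[200:232,343:366]=1
m&=(g[...,1]>40)&(g[...,1]<140)&(g[...,2]>100)&(g[...,0]<30)&(abs(P[...,1]+.07)<.04)&(P[...,2]<.12)&(P[...,2]>.01)
p=P[m]; c=p.mean(0); w=np.linalg.svd(p-c,full_matrices=False)[2][0]; w*=np.sign(w[2]); k=(p-c)@w
print(len(p),c,w,'el',np.degrees(np.arcsin(w[2])),'low end',c+w*k.min(),'hi',c+w*k.max())
for f in ('top0','side0','w1'):
    z=np.load('pics/%s.npz'%f); Q=cloud(z['d'],z['K'],z['T']).reshape(-1,3); Q=Q[z['d'].ravel()>.2]
    for lo,hi in ((.02,.06),(.06,.12),(.12,.2),(.2,.3),(.3,.45)):
        q=Q[(Q[:,0]>.44)&(Q[:,0]<.66)&(Q[:,1]<-.115)&(Q[:,1]>-.35)&(Q[:,2]>lo)&(Q[:,2]<hi)]
        if len(q)>20: print(f,lo,'ymax',np.percentile(q[:,1],98).round(3),'xmin',np.percentile(q[:,0],2).round(3),len(q))
    q=Q[(Q[:,0]>.42)&(Q[:,0]<.57)&(abs(Q[:,1]+.085-.0)<.03)]
    for x in np.arange(.43,.56,.01):
        a=q[(abs(q[:,0]-x)<.005)&(abs(abs(q[:,1]+.087+.19*(x-.505))-.018)<.007)]
        if f!='w1' and len(a)>2: print(f,round(x,2),np.percentile(a[:,2],[10,50,90]).round(3))
E
```

```text
210 [ 0.41833117 -0.06624797  0.07839283] [ 0.53599702 -0.09541573  0.83881049] el 57.01472234860211 low end [ 0.39435525 -0.06197989  0.04087162] hi [ 0.44089058 -0.0702639   0.11369726]
top0 0.02 ymax -0.167 xmin 0.512 1165
top0 0.06 ymax -0.178 xmin 0.541 170
top0 0.12 ymax -0.161 xmin 0.522 86
top0 0.2 ymax -0.162 xmin 0.524 3048
top0 0.3 ymax -0.244 xmin 0.534 2195
top0 0.43 [-0.004  0.002  0.009]
top0 0.44 [0.003 0.011 0.025]
top0 0.45 [0.006 0.014 0.03 ]
top0 0.46 [0.006 0.008 0.038]
top0 0.47 [0.004 0.008 0.03 ]
top0 0.48 [0.003 0.008 0.013]
top0 0.49 [0.003 0.008 0.012]
top0 0.5 [0.005 0.009 0.014]
top0 0.51 [0.006 0.009 0.095]
top0 0.52 [0.005 0.009 0.099]
top0 0.53 [0.005 0.011 0.124]
top0 0.54 [0.006 0.011 0.129]
top0 0.55 [-0.004  0.001  0.005]
top0 0.56 [-0.004 -0.     0.002]
side0 0.02 ymax -0.165 xmin 0.513 814
side0 0.06 ymax -0.178 xmin 0.542 708
side0 0.12 ymax -0.16 xmin 0.526 968
side0 0.2 ymax -0.16 xmin 0.524 1813
side0 0.3 ymax -0.243 xmin 0.535 1620
side0 0.44 [0.002 0.01  0.025]
side0 0.45 [0.009 0.021 0.033]
side0 0.46 [0.01  0.026 0.037]
side0 0.47 [0.009 0.027 0.037]
side0 0.48 [0.007 0.01  0.055]
side0 0.49 [0.008 0.01  0.061]
side0 0.5 [0.055 0.074 0.084]
side0 0.51 [0.008 0.083 0.097]
side0 0.52 [0.009 0.097 0.106]
side0 0.53 [0.008 0.111 0.121]
side0 0.54 [0.084 0.124 0.13 ]
side0 0.55 [0.001 0.065 0.131]
side0 0.56 [0.001 0.002 0.003]
w1 0.02 ymax -0.165 xmin 0.512 7700
w1 0.06 ymax -0.179 xmin 0.541 2512
w1 0.12 ymax -0.185 xmin 0.539 1336
```

Call:
step_arm(motion="0 0 0 4 0; 0 2 0 6 5; 0 6 -0.2 6 10; 0 10 -0.4 6 16; 0 12.9 -0.5 6 16; 0 12.9 -0.5 6 16; 0 12.9 -0.5 3 16; 0 12.9 -0.5 0.5 16; 0 12.9 -0.5 -0.7 16; 0 12.9 -0.5 -0.7 16")

```text
clock: 6.2
tcp_pos: [0.5748, -0.0788, 0.0916]
tcp_rot: [[0.996, 0.085, -0.002], [0.085, -0.996, 0.001], [-0.002, -0.001, -1.0]]
wrist_force: [0.3, 0.3, -0.8]
gripper_width: 0.276
grip_force: 29.9
```

```bash
python3 - <<'E'
from h import *
im,d,K,T,m=cap('side'); np.savez('pics/s3.npz',im=im,d=d,K=K,T=T); cv2.imwrite('pics/s3.png',cv2.resize(im[150:270,260:380],None,fx=5,fy=5,interpolation=cv2.INTER_CUBIC)[:,:,::-1])
E
```

```text
(no output)
```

View pics/s3.png

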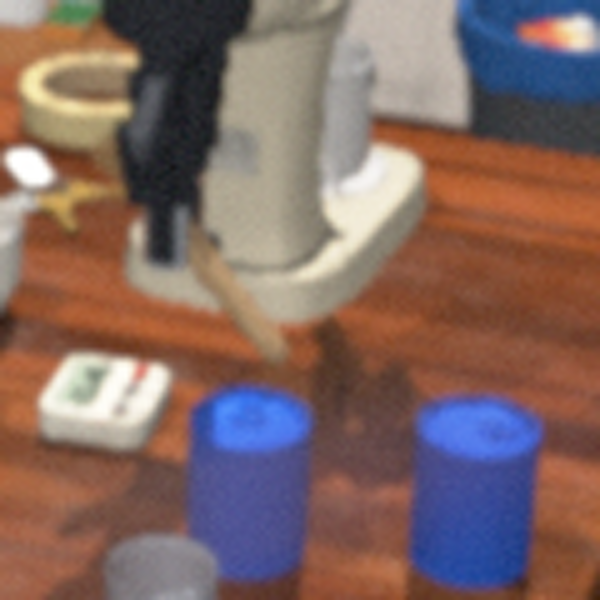

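The brush end at (280,355) is just on the +x side of the rest's high end at (330,330). I'll push towards -x against the rest.

Call:
step_arm(motion="0 -1 -0.1 0 0; 0 -2 -0.2 0 0; 0 -3 -0.25 0 0; 0 -3.7 -0.3 0 0; 0 -4.4 -0.4 0 0; 0 -5 -0.4 0 0; 0 -5.6 -0.5 0 0; 0 -6.2 -0.55 0 0; 0 -6.8 -0.6 0 0; 0 -6.8 -0.6 0 0")

```text
clock: 7.5
tcp_pos: [0.5094, -0.0858, 0.0944]
tcp_rot: [[0.996, 0.085, 0.006], [0.085, -0.996, -0.002], [0.006, 0.003, -1.0]]
wrist_force: [4.9, -0.6, 2.3]
gripper_width: 0.277
grip_force: 32.0
```

```bash
cat > b.py <<'E'
from h import *
import sys
im,d,K,T,m=cap('side'); P=cloud(d,K,T); g=cv2.cvtColor(im,cv2.COLOR_RGB2HSV); s=r.state(); t=np.array(s['tcp_pos'])
m=(d>.2)&(g[...,1]>40)&(g[...,1]<150)&(g[...,2]>100)&(g[...,0]<30)&(abs(P[...,1]-t[1])<.03)&(abs(P[...,0]-t[0])<.08)&(P[...,2]<t[2]-.01)&(P[...,2]>t[2]-.1)&(P[...,2]>.012)
p=P[m]; c=p.mean(0)
for _ in range(4):
    c=p.mean(0); w=np.linalg.svd(p-c,full_matrices=False)[2][0]; w*=np.sign(w[2]); q=p-c; p=p[np.linalg.norm(q-np.outer(q@w,w),axis=1)<.012]
k=(p-c)@w
print(len(p),'w',w.round(3),'tilt',np.degrees(np.arccos(w[2])),'low',(c+w*k.min()-t).round(4),'hi',(c+w*k.max()-t).round(4))
v,u=np.where(m); print(u.min(),u.max(),v.min(),v.max())
np.savez('pics/last.npz',im=im,d=d,K=K,T=T)
if len(sys.argv)>1: 
    a,b=int(np.median(v)),int(np.median(u)); cv2.imwrite(sys.argv[1],cv2.resize(im[a-60:a+60,b-60:b+60],None,fx=5,fy=5,interpolation=cv2.INTER_CUBIC)[:,:,::-1])
E
python3 b.py pics/s4.png
```

```text
59 w [0.941 0.16  0.298] tilt 72.6646350946441 low [-0.0656 -0.0045 -0.0669] hi [ 0.0056  0.0076 -0.0444]
287 345 207 236
```

View pics/s4.png

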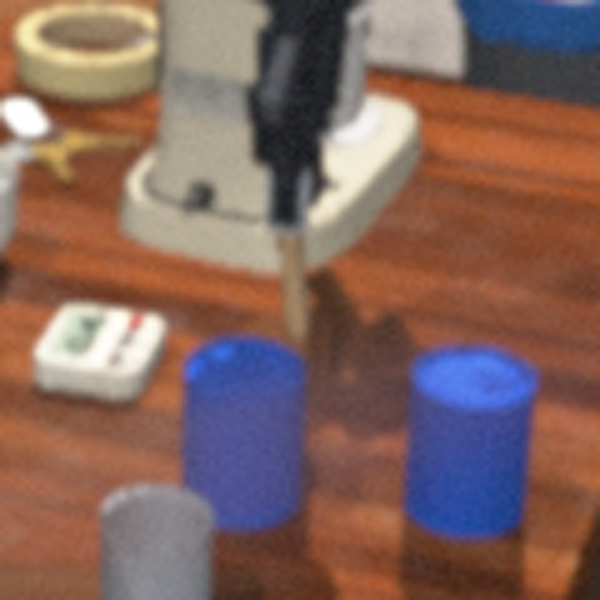

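The brush is now nearly upright: (290,235) to (298,335), about 5° off. A bit further makes it lean slightly the other way, and then I'll lift.

Call:
step_arm(motion="0 -0.5 0 0 0; 0 -1.0 -0.1 0.1 0; 0 -1.3 -0.1 0.2 0; 0 -1.3 -0.1 0.2 0; 0 -0.6 -0.1 1.5 0; 0 -0.6 0 4 0; 0 -0.6 0 7 0; 0 -0.6 0 8 0; 0 -0.6 0 8 0")

```text
clock: 8.68
tcp_pos: [0.5014, -0.0849, 0.1724]
tcp_rot: [[0.996, 0.085, -0.0], [0.085, -0.996, -0.0], [-0.0, 0.0, -1.0]]
wrist_force: [-0.0, -0.6, -1.0]
gripper_width: 0.274
grip_force: 31.2
```

```bash
python3 - <<'E'
from h import *
im,d,K,T,m=cap('side'); P=cloud(d,K,T); g=cv2.cvtColor(im,cv2.COLOR_RGB2HSV); t=np.array(r.state()['tcp_pos'])
q=np.linalg.inv(T)@np.r_[t,1]; u=K[0,2]-K[0,0]*q[0]/q[2]; v=K[1,2]+K[1,1]*q[1]/q[2]; print(u,v)
u0,v0=int(u),int(v)
for r_ in range(v0-2,v0+60,3):
    ok=[c for c in range(u0-35,u0+36) if d[r_,c]>.2 and abs(P[r_,c,1]-t[1])<.03 and abs(P[r_,c,0]-t[0])<.06 and P[r_,c,2]>t[2]-.11 and P[r_,c,2]<t[2]+.02 and g[r_,c,1]>40 and g[r_,c,2]>90]
    if ok: print(r_,min(ok),max(ok),(np.median(P[r_,ok],0)-t).round(4))
cv2.imwrite('pics/s5.png',cv2.resize(im[v0-60:v0+60,u0-60:u0+60],None,fx=5,fy=5)[:,:,::-1])
E
```

```text
323.8990927355887 173.09042536722362
180 317 321 [ 0.008   0.0103 -0.016 ]
183 317 321 [ 0.0092  0.0064 -0.0261]
186 316 321 [ 0.0094  0.0074 -0.0334]
189 316 320 [ 0.0104  0.0077 -0.0422]
192 316 320 [ 0.0107  0.007  -0.0508]
195 316 320 [ 0.0109  0.0062 -0.059 ]
198 315 319 [ 0.013   0.0059 -0.0682]
213 325 325 [-0.0078  0.0002 -0.1094]
```

Call:
step_arm(motion="0 0 2 2 3; 0 -0.5 6 4 6; 0 -1 11 4 9; 0 -1.5 16 4 12; 0 -2.5 21 4 14; 0 -3.0 24 4 14; 0 -3.0 25.2 4 14; 0 -3.0 25.2 4 14; 0 -3.0 25.2 4 14")

```text
clock: 9.85
tcp_pos: [0.4717, 0.166, 0.2119]
tcp_rot: [[0.947, 0.323, -0.001], [0.323, -0.947, -0.0], [-0.001, 0.0, -1.0]]
wrist_force: [-0.0, 0.2, -0.1]
gripper_width: 0.278
grip_force: 31.3
```

```bash
cat > c.py <<'E'
from h import *
def rim(P,d,im):
    g=cv2.cvtColor(im,cv2.COLOR_RGB2HSV)
    m=(d>.1)&(abs(P[...,2]-.072)<.006)&(np.hypot(P[...,0]-.483,P[...,1]-.171)<.045)&(g[...,1]<70)
    p=P[m]; 
    if len(p)<15: return len(p)
    A=np.c_[2*p[:,:2],np.ones(len(p))]; s=np.linalg.lstsq(A,(p[:,:2]**2).sum(1),rcond=None)[0]
    return len(p),s[:2].round(4),np.sqrt(s[2]+s[:2]@s[:2]).round(4)
for f in ('top0','side0'):
    z=np.load('pics/%s.npz'%f); print(f,rim(cloud(z['d'],z['K'],z['T']),z['d'],z['im']))
for n in ('wrist','side'):
    t=np.array(r.state()['tcp_pos']); im,d,K,T,m=cap(n); P=cloud(d,K,T); print(n,rim(P,d,im))
    np.savez('pics/c_%s.npz'%n,im=im,d=d,K=K,T=T); cv2.imwrite('pics/c_%s.png'%n,im[:,:,::-1])
g=cv2.cvtColor(im,cv2.COLOR_RGB2HSV)
for z in np.arange(-.02,-.09,-.008):
    m=(d>.1)&(abs(P[...,2]-t[2]-z)<.004)&(np.hypot(P[...,0]-t[0],P[...,1]-t[1])<.05)&(g[...,1]>40)&(g[...,2]>90)
    print(z.round(3),m.sum(),(P[m].mean(0)-t).round(4) if m.sum() else '')
E
python3 c.py
```

```text
top0 (70, array([0.4852, 0.1718]), np.float64(0.0223))
side0 (150, array([0.4863, 0.172 ]), np.float64(0.0224))
wrist (528, array([0.4855, 0.1712]), np.float64(0.0223))
side (145, array([0.4862, 0.1718]), np.float64(0.0225))
-0.02 20 [ 0.0073  0.011  -0.0195]
-0.028 18 [ 0.0077  0.0107 -0.0283]
-0.036 20 [ 0.0084  0.01   -0.0361]
-0.044 19 [ 0.0087  0.0106 -0.0435]
-0.052 15 [ 0.0091  0.0102 -0.052 ]
-0.06 20 [ 0.0098  0.0105 -0.0597]
-0.068 17 [ 0.0109  0.0088 -0.0679]
-0.076 5 [ 0.012   0.0077 -0.0737]
-0.084 0
```

View pics/c_side.png

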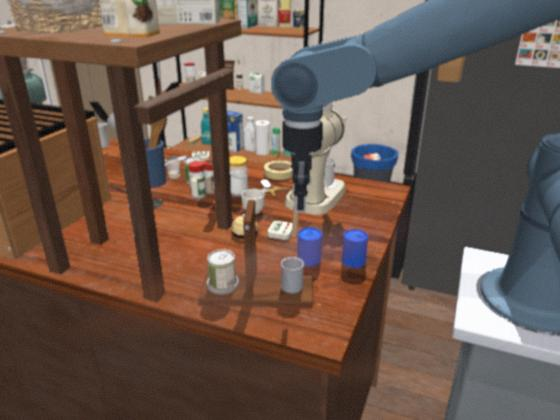

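The brush hangs upright over the steel cup: lower end about (296,235), cup rim (291,263), nothing else disturbed. I'll lower it in.

Call:
step_arm(motion="0 0 0.45 -1 0; 0 0 0.45 -3 0; 0 0 0.45 -5 0; 0 0 0.45 -6.5 0; 0 0 0.45 -8 0; 0 0 0.45 -9.5 0; 0 0 0.45 -10.8 0; 0 0 0.45 -11.5 0; 0 0 0.45 -11.7 0; 0 0 0.45 -11.7 0")

```text
clock: 11.2
tcp_pos: [0.4719, 0.1716, 0.0956]
tcp_rot: [[0.946, 0.324, 0.001], [0.324, -0.946, 0.0], [0.001, 0.0, -1.0]]
wrist_force: [0.3, 0.1, -0.6]
gripper_width: 0.273
grip_force: 31.3
```

```bash
python3 c.py | tail -12; python3 -c "
import cv2;a=cv2.imread('pics/c_side.png');b=cv2.imread('pics/c_wrist.png');import numpy as np
c=cv2.resize(a[180:310,180:350],None,fx=3,fy=3,interpolation=2);print(c.shape);cv2.imwrite('pics/s6.png',np.hstack([c,cv2.resize(b,(520,390))])[:, :790])"
```

```text
side0 (150, array([0.4863, 0.172 ]), np.float64(0.0224))
wrist (1178, array([0.486 , 0.1711]), np.float64(0.0221))
side (117, array([0.4862, 0.1718]), np.float64(0.022))
-0.02 26 [ 0.0093  0.0065 -0.0206]
-0.028 11 [ 0.013   0.0106 -0.0273]
-0.036 3 [ 0.0341  0.012  -0.0361]
-0.044 3 [ 0.0334  0.0137 -0.0425]
-0.052 3 [ 0.0342  0.0115 -0.0519]
-0.06 4 [ 0.0339  0.0122 -0.0604]
-0.068 3 [ 0.0335  0.0134 -0.0687]
-0.076 6 [ 0.0098  0.0203 -0.0783]
-0.084 513 [-0.0051  0.0116 -0.0833]
(390, 510, 3)
```

View pics/s6.png

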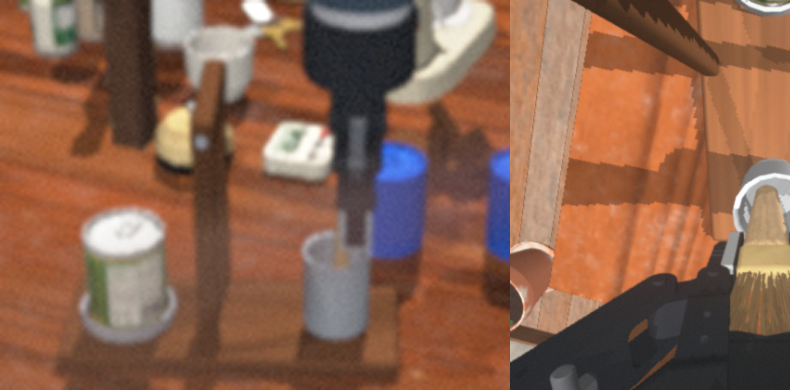

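The brush handle is inside the steel cup at crop (340,250) and the caddy stands undisturbed. I'll lower the last few mm, release and rise.

Call:
step_arm(motion="0 0 0 -0.3 0; 0 0 0 -0.4 0; 3.5 0 0 -0.4 0; 5 0 0 -0.4 0; 5 0 0 -0.4 0; 5 0 0 -0.4 0; 5 0 0 2 0; 5 0 0 6 0; 5 0 0 10 0; 5 0 0 14 0")

```text
clock: 12.55
tcp_pos: [0.4714, 0.1715, 0.2364]
tcp_rot: [[0.946, 0.324, -0.0], [0.324, -0.946, 0.0], [-0.0, -0.0, -1.0]]
wrist_force: [0.3, 0.3, -1.4]
gripper_width: 0.584
grip_force: 0.0
```

```bash
python3 - <<'E'
from h import *
for n in ('top','side'):
    im,d,K,T,m=cap(n); P=cloud(d,K,T); np.savez('pics/e_%s.npz'%n,im=im,d=d,K=K,T=T)
    if n=='side': cv2.imwrite('pics/s7.png',cv2.resize(im[150:310,180:350],None,fx=3.5,fy=3.5,interpolation=2)[:,:,::-1])
    X=np.array([.944,.33]); rel=P[...,:2]-[.4858,.1717]; a=rel@X; b=rel@[-X[1],X[0]]
    for z in (.08,.1,.12,.14,.16):
        q=(d>.2)&(abs(P[...,2]-z)<.006)&(abs(a)<.07)&(abs(b)<.05); print(n,z,q.sum(),a[q].mean().round(4),b[q].mean().round(4)) if q.sum() else 0
    q=(P[...,2]>.17)&(P[...,2]<.21)&(abs(a-.087)<.03)&(abs(b)<.06)&(d>.2)
    q&=P[...,2]>.19; c=np.cov(P[q][:,:2].T); w=np.linalg.eigh(c)[1][:,1]; print(n,'bar',P[q].mean(0).round(4),q.sum(),'caddy yaw',np.degrees(np.arctan2(w[1],w[0]))-90, 'b range',np.percentile(b[q],[1,99]),'a',np.percentile(a[q],[1,99]))
s=r.state(); print(s['joint_pos'],s['tcp_pos'])
E
```

```text
top bar [0.5742 0.1867 0.197 ] 148 caddy yaw 14.555953877225136 b range [-0.04665487  0.03437643] a [0.07975971 0.09485808]
side 0.08 36 0.0019 0.0088
side 0.1 25 0.0042 0.0133
side 0.12 37 0.004 0.0124
side 0.14 29 0.0047 0.0114
side 0.16 47 0.0071 0.0075
side bar [0.5646 0.2084 0.1974] 216 caddy yaw 19.153793436065314 b range [-0.04578843  0.04933419] a [0.07941535 0.09469242]
[ 1.22569085e-01 -1.09083810e-01  1.92829281e+00  7.77177754e-05
  1.31262460e+00  1.36351891e+00] [0.47430546 0.17189784 0.24060023]
```

View pics/s7.png

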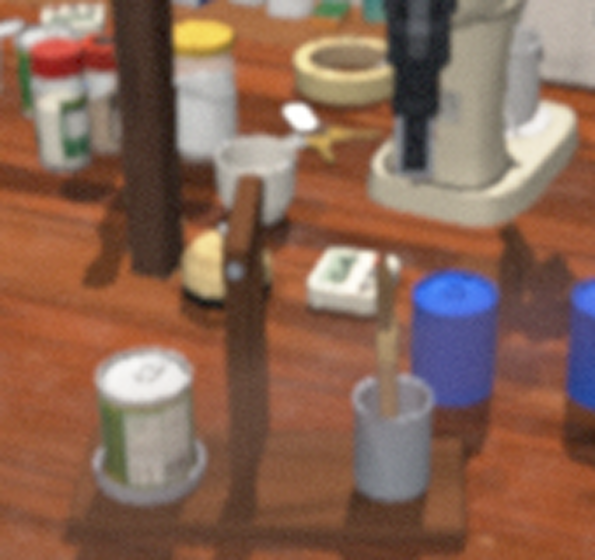

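The brush stands upright in the steel cup at (388,340), with the tin in its ring at (145,420) and bystanders in place. Next is the bar, which needs a +90° turn.

Call:
step_arm(motion="4 0 0 1 10; 4 1 0.3 2 20; 4 2 0.7 2 30; 4 3.5 1.2 2 40; 4 5 1.6 2 50; 4 6.5 2.1 2 60; 4 8 2.6 2 70; 4 9.3 2.9 2 80; 4 9.3 2.9 1 90; 4 9.3 2.9 0 90.2")

```text
clock: 13.9
tcp_pos: [0.5642, 0.2004, 0.2337]
tcp_rot: [[-0.325, 0.946, -0.002], [0.946, 0.325, -0.0], [0.0, -0.002, -1.0]]
wrist_force: [0.1, -0.2, -0.3]
gripper_width: 0.466
grip_force: 0.0
```

Call:
step_arm(motion="4 0 0 0 0; 4 0 0 0 0")

```text
clock: 14.15
tcp_pos: [0.5645, 0.2005, 0.2353]
tcp_rot: [[-0.326, 0.945, -0.0], [0.945, 0.326, -0.0], [0.0, -0.0, -1.0]]
wrist_force: [0.4, 0.0, 0.1]
gripper_width: 0.468
grip_force: 0.0
```

```bash
python3 - <<'E'
from h import *
s=r.state(); t=np.array(s['tcp_pos'])
im,d,K,T,m=cap('wrist'); P=cloud(d,K,T); q=(d>.05)&(abs(P[...,2]-.195)<.008)&(np.hypot(P[...,0]-.567,P[...,1]-.201)<.06)
p=P[q]; X=np.array([.9445,.328]); rel=p[:,:2]-t[:2]; a=rel@X; b=rel@[-X[1],X[0]]
print(t,len(p),np.percentile(a,[2,50,98]),np.percentile(b,[2,98]),np.percentile(p[:,2],[5,50,95]))
im,d,K,T,m=cap('top'); P=cloud(d,K,T); q=(d>.05)&(abs(P[...,2]-.195)<.006)&(np.hypot(P[...,0]-.567,P[...,1]-.201)<.06); print(q.sum())
E
```

```text
[0.56452172 0.20048825 0.23525927] 4113 [-0.00541192  0.0020192   0.00984271] [-0.04470531  0.04597767] [0.19389057 0.19695662 0.19815996]
50
```

Call:
step_arm(motion="4 0.2 0.1 -1.5 0; 4 0.2 0.1 -3 0; 4 0.2 0.1 -4.5 0; 4 0.2 0.1 -5.6 0; 4 0.2 0.1 -6.1 0; 4 0.2 0.1 -6.1 0; 0 0.2 0.1 -6.1 0; 0 0.2 0.1 -6.1 0; 0 0.2 0.1 -6.1 0; 0 0.2 0.1 -6.1 0", force=70)

```text
clock: 15.5
tcp_pos: [0.5674, 0.2016, 0.1752]
tcp_rot: [[-0.327, 0.945, 0.002], [0.945, 0.327, 0.0], [-0.0, 0.002, -1.0]]
wrist_force: [2.4, 1.3, 2.4]
gripper_width: 0.179
grip_force: 69.8
```

Call:
step_arm(motion="0 0 0 0 0; 0 0 0 0.2 0; 0 0 0 0.5 0; 0 0 0 0.8 0; 0 0 0 1.2 0; 0 0 0 1.6 0; 0 0 0 2 0; 0 0 0 2 0")

```text
clock: 16.5
tcp_pos: [0.5669, 0.2015, 0.1949]
tcp_rot: [[-0.327, 0.945, 0.001], [0.945, 0.327, 0.0], [-0.0, 0.001, -1.0]]
wrist_force: [0.2, 0.1, -5.3]
gripper_width: 0.175
grip_force: 68.8
```

Call:
step_arm(motion="0 0 0 0.5 0; 0 0 0 1.3 0; 0 0 0 2.3 0; 0 0 0 3.5 0; 0 0 0 4.7 0; 0 0 0 5.9 0; 0 0 0 6.9 0; 0 0 0 7.6 0; 0 0 0 8 0; 0 0 0 8 0")

```text
clock: 17.75
tcp_pos: [0.5666, 0.2015, 0.2744]
tcp_rot: [[-0.327, 0.945, 0.0], [0.945, 0.327, 0.0], [-0.0, 0.0, -1.0]]
wrist_force: [-0.1, -0.6, -5.6]
gripper_width: 0.174
grip_force: 68.8
```

Call:
step_arm(motion="0 0 0 0 0; 0 0 0 0 0; 0 0 0 0 0; 0 0 0 0 0; 0 0 0 0 0; 0 0 0 0 0")

```text
clock: 18.5
tcp_pos: [0.5666, 0.2015, 0.2743]
tcp_rot: [[-0.327, 0.945, 0.0], [0.945, 0.327, 0.0], [-0.0, 0.0, -1.0]]
wrist_force: [-0.0, -0.2, -5.6]
gripper_width: 0.177
grip_force: 68.8
```

```bash
python3 - <<'E'
from h import *
s=r.state(); print(s['clock'],s['tcp_pos'],s['wrist_force'],s['wrist_torque'],s['grip_force'])
im,d,K,T,m=cap('side'); P=cloud(d,K,T); g=cv2.cvtColor(im,cv2.COLOR_RGB2HSV)
X=np.array([.9445,.328]); rel=P[...,:2]-np.array([.567,.2015]); a=rel@X; b=rel@[-X[1],X[0]]; z=P[...,2]
q=(d>.2)&(abs(b)<.045)&(a>-.13)&(a<.105)&(z>.08)&(z<.13)&(g[...,1]>70)&((a<-.115)|(abs(a+.03)<.025)|(abs(a-.03)<.0))
A=np.c_[a[q],b[q],np.ones(q.sum())]; print('board plane',q.sum(),np.linalg.lstsq(A,z[q],rcond=None)[0])
q=(d>.2)&(np.hypot(a-.063,b)<.027)&(z>.16)&(z<.2); print('tin top',q.sum(),np.percentile(z[q],[50,95]),a[q].mean(),b[q].mean())
for h in (.19,.21,.23,.25):
    q=(d>.2)&(np.hypot(a+.087,b)<.07)&(a<-.04)&(abs(z-h)<.008); print('brush',h,q.sum(),a[q].mean()+.087,b[q].mean())
q=(d>.2)&(np.hypot(a+.087,b)<.03)&(abs(z-.172)<.015)&(g[...,1]<70); print('rim z',np.percentile(z[q],[50,95]))
E
```

```text
18.5 [0.56660766 0.20152573 0.27430012] [-0.03305243 -0.17959275 -5.61214876] [0.02466665 0.01941058 0.01674354] 68.82323741912842
board plane 749 [ 0.0052232  -0.01543448  0.112157  ]
tin top 393 [0.17990498 0.18296742] 0.06165629401978357 0.007756687318870792
brush 0.19 39 0.0025690274873571284 0.011418874728885578
brush 0.21 43 0.0029789195167979343 0.013179444574025844
brush 0.23 46 0.003074560109467675 0.011360228500457611
brush 0.25 47 0.004464296138459098 0.012840123379059756
rim z [0.16606329 0.17300901]
```

Level (slopes under 0.02), 100 mm up, tin and brush in place, still.

```bash
python3 -c "
from workcell import r
print(r.job_done())"
```

```text
the job is handed in; nothing more can be done
None
```

I handed the job in at about 18.5 s: the brush stands in the steel cup and the arm holds the caddy level and still by mid-bar, about 10 cm up, with the tin in its ring; the espresso cup, bell and timer looked unmoved in the last picture, taken before the lift, and no verdict came back.

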